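# Bring the jar round on the pantry turntable and pack it

### The job

The turntable on the packing table carries a screw-lid jar: push one of its rim posts to turn it, slowly and gently, until the jar stands at the front tab and the sprung catch at the back clicks in and holds the turntable; do not force it on against the catch. Only then take hold of the jar, lift it out and set it down upright on the floor of the open carton, in the free space beside the tin, without dropping it. Leave the other goods on the turntable, in the carton and on the table as they are.

Things in the scene. Friction and masses are not known exactly. Their poses are not given: they have to be found in the camera images.
- turntable: The turning top: a wooden disc 330 mm across, upper face 36 mm above the table. Origin on the turning axis at table height; z up, axes turn with the disc. Four posts stand on its rim; between them are four bays, parted by dividers (6 mm thick, tops 58 mm above the table), with one item in the middle of each, 90 mm from the axis, tops at most 131 mm above the table.
- post_front (a point): Foot (36 mm above the table) of the rim post on the disc's own -x axis. Four such upright wooden posts, 14 mm thick, tops 100 mm above the table, stand 150 mm from the axis on the disc's +x, +y, -x and -y axes: push these. Turning takes a steady 3 N or so at a post (stiff bearing); the disc stops when no longer pushed. More than 16 N on a post breaks the catch.
- front_place (a point): Where the jar's middle comes at the front: 90 mm from the axis, 83.5 mm above the table. A small upright steel tab (18 mm wide, 22 mm high) on the fixed foot at the disc's edge, robot side, marks the front direction; the foot may be yawed a little; this point's -x axis points straight out to the front. With the catch in, the jar may stand up to 23 mm to either side of this point.
- catch (a joint): Sprung steel pin with a black knob in a grey block at the back of the turntable, pressing on the rim under the disc. In m: about 0 while it rides on the rim, 0.008 when dropped into a slot (one slot below each bay's middle). Pass slots slower than 50 mm/s at the rim or the pin skips. Once in, it holds the disc both ways, with 1 to 2 mm play each side, then some 10 to 20 N more at a post per mm.
- foot: Fixed foot of the turntable, hardly seen under the disc. Origin on the turning axis at table height; its -x axis is the front direction. The catch block stands on its +x side, anywhere up to 10 degrees to either side of exactly opposite the front; where is not measured: push slowly and stop as soon as the pin drops or the resistance rises.
- jar_mid (a point): Centre of the screw-lid jar, the only jar on the turntable: round, 64 mm in diameter, 95 mm high with its white lid, about 0.3 to 0.5 kg, half-way up. It stands loose on the disc.
- carton: Open cardboard carton, fixed, 240 mm along its x, 180 mm along its y, 75 mm high, walls and floor 5 mm thick. Origin at the centre of its underside. A tin stands loose inside, 60 mm to the +x side of the centre; the free space is the -x half, its middle 55 mm to the -x side of the centre.
- packed_tin_mid (a point): Centre of the low tin in the carton, 76 mm in diameter, 55 mm high.
- tall_can_mid (a point): Centre of the can on the turntable, 66 mm in diameter, 88 mm high.
- flat_tin_mid (a point): Centre of the flat tin on the turntable, 84 mm in diameter, 42 mm high.
- tea_box_mid (a point): Centre of the small box on the turntable, 50 x 62 mm, 80 mm high.
- pasta_box_mid (a point): Centre of a box standing on the table to the left, 45 x 110 mm, 170 mm high.
- soup_can_mid (a point): Centre of a can standing on the table to the left, 72 mm in diameter, 110 mm high.
- oil_bottle_mid (a point): Centre of a bottle standing at the back of the table, 68 mm in diameter, 200 mm high.
- mug_mid (a point): Centre of a mug standing behind the turntable, to the left, 80 mm in diameter, 90 mm high, half-way up.
Mind the look-alikes: they are no part of the job. What is shaped like the part that bears pasta_box_mid but orange is not meant.

How it is judged:
By the outcome, as a careful person would: the job done as asked, in the order asked, and still so for the second after the job is handed in, with the robot touching nothing.
It also fails if it takes over 70 s, if anything falls off the work surface, if the arm or the gripper's body presses on something with over 40 N, if the wrist force passes 120 N, or if a joint passes its speed limit or range.

### The arm

A 6-joint arm with a two-finger parallel gripper is mounted at the origin on the work surface. World frame = base frame: x ahead of the robot, y to its left, z up, the work surface at z = 0. Lengths are in m, angles in rad, forces in N, time in s.
With the tool pointing down it reaches from about 0.375 to 0.925 m from the base axis. Payload 5.7 kg.
Tool frame: the origin (TCP) lies between the finger pads; the fingertips stand 17 mm ahead of it and the grasp point (between the pads) lies 2 mm behind it; z points along the fingers, y is the direction in which the jaws open and shut (so a half turn about z gives the same grasp; the last joint's range is limited). The gripper opens to 88 mm and grips with 3 to 60 N. Pads are 20 mm wide; open, the fingers measure 115 mm over their backs; the gripper's body (75 mm by 178 mm) begins 61 mm behind the grasp point.
Start: joints at [-1.443, 0.359, 1.51, -0, 1.272, -0.115], TCP at [0.144, -0.582, 0.24] pointing down, gripper open.
Joint ranges: [-2.97, 2.97], [-1.01, 2.36], [0.21, 2.38], [-0.96, 4.11], [0.2, 2.71], [-2.98, 2.98]. Speed limits (rad/s): [2.39, 2.39, 3.14, 3.14, 3.14, 3.14].

### API

Orientations are given as a unit quaternion [w, x, y, z].
In Python, from plant import env gives the robot as it stands.
- The arm moves only by the tool play_rows, never from a script. Its arguments are lists of equal length, an entry for each row: "offset": the shift along the tool's x, y, z in cm, a list of three; "roll": the turn about the tool's z in rad. In form: {"offset": [[dx, dy, dz], ...], "roll": [roll, ...]}. A call has exactly 10 rows; each row is the pose to reach, as a shift and turn from the pose measured when the call began, along the tool's axes at that moment; what a row does not reach only later rows make up. A row lasts 1/8 s, in which the tool goes at most 62.5 mm and 10.7 degrees, less where a joint would pass 70% of its speed; a pose out of reach is approached as far as the arm can. A call with a gripper value outside its range is refused whole. "gripper" is the gripper command: -1 is fully open, 1 is shut, values between are in proportion, set as the call begins (left out, the last holds). The fingers move at their own pace and stop on an object; "force" is the grip in N (left out, the last holds). Time passes only in rows, so rows that repeat a pose let the fingers close, or fill a call up. It gives the time, the measured TCP pose, the force and the opening at its end, in the units of the state.
- env.read_state(): the state, without advancing time (a new reading comes with each control period).
- env.read_camera(name): name is "side" or "top"; returns a dict with "pixels" (420x560x3 uint8, blue, green, red), "fx", "fy", "cx", "cy" (pixels), "camera_from_world" (4x4, takes a point from world to camera coordinates). Camera axes: x right, y up, looking along -z (the intrinsics and any distortion apply to the point x, -y, -z); pixel columns grow to the right and rows downward; lengths in m; the calibration is good to about 2 mm. A picture is of the moment at which its call begins. There is no depth.
- env.job_done(): hands the job in, once; it reports no verdict.
Trained networks look in a picture, given as the dict that the camera call returned (one of the last four; its "shot" number tells which), for a name from the list of things; names that differ only in an ending like _2 or _b are one class to them, and where a whole thing is asked for, a point or a joint stands for the part that bears it (a point fixed in the world has none). Each returns a list of dicts, best first, with "conf" (0 to 1); they miss things now and then, are a little off and sometimes report something else, mostly with a low value. They report only what shows in the picture. A call takes as long as a camera call. They do not tell look-alikes from the thing itself.
- env.find_in(picture, name): "position" ([column, row] in pixels, amid what is visible of it).
- env.silhouettes(picture, name): "pixels" (420x560 bool, what is visible of it) and "position" ([column, row] in pixels, amid what is visible of it).
The state is a dict: "clock": time; "joint_pos": joint angles; "qd": joint speeds; "joint_efforts": joint torques, N m; "tcp_pos": TCP position; "eef_rot": TCP orientation; "contact_force": force on the tool from outside, world axes, zero at the start; "torque": the same for the moment, N m; "opening": opening from 0.0 (shut) to 1.0 (fully open).
Only numpy, scipy, OpenCV 4.12 (cv2) and the standard library are available. Lean on these libraries where they do the work, as an engineer would, in place of code of your own. Each camera call takes 0.05 s, during which the arm holds its last target.

## Working session

There is one attempt and no reset: what is moved stays moved. The work goes in short steps, Python scripts to look and compute and a tool call to move; the robot and the scene stay as the last step left them, time stands still between calls to the robot, and variables do not carry over. Pictures are saved under pics/ and viewed, and the job is handed in when it is done.

Besides the shell and the picture viewer there is one more tool, called after "Request:" as a command line: name --pt "numbers of a row" for each row, then --argument value for the rest. play_rows: Moves the arm, as the interface text tells. Its arguments: {"type":"object","properties":{"offset":{"type":"array"},"roll":{"type":"array"},"gripper":{"type":"number"},"force":{"type":"number"}},"required":["offset","roll"]}

```bash
ls; mkdir -p pics; cat > h.py <<'E'
import numpy as np, cv2
from plant import env
def shot(n,tag):
    p=env.read_camera(n); cv2.imwrite(f'pics/{tag}.png',p['pixels']); return p
def ray(p,uv):
    M=np.array(p['camera_from_world']); R=M[:3,:3]; t=M[:3,3]
    c=-R.T@t
    d=R.T@np.array([(uv[0]-p['cx'])/p['fx'],-(uv[1]-p['cy'])/p['fy'],-1.0])
    return c,d/np.linalg.norm(d)
def atz(p,uv,z):
    c,d=ray(p,uv); return c+d*(z-c[2])/d[2]
def proj(p,X):
    M=np.array(p['camera_from_world']); q=M[:3,:3]@np.array(X)+M[:3,3]
    return np.array([p['cx']+p['fx']*q[0]/-q[2], p['cy']+p['fy']*-q[1]/-q[2]])
E
python3 - <<'E'
from h import *
s=env.read_state(); print({k:np.round(v,3) for k,v in s.items()})
for n in ('side','top'):
    p=shot(n,n+'0'); print(n,{k:(np.round(v,3).tolist() if k!='pixels' else 0) for k,v in p.items()})
    for k in ['turntable','post_front','catch','jar_mid','carton','packed_tin_mid','tall_can_mid','flat_tin_mid','tea_box_mid','front_place','foot']:
        try: print(k,[(np.round(r['position'],1).tolist(),round(r['conf'],2)) for r in env.find_in(p,k)][:5])
        except Exception as e: print(k,e)
E
```

```text
pics
{'clock': np.float64(0.0), 'joint_pos': array([-1.443,  0.359,  1.511,  0.   ,  1.272, -0.115]), 'qd': array([-0.002,  0.001, -0.   ,  0.001,  0.001,  0.001]), 'joint_efforts': array([ 5.0000e-03, -5.1536e+01, -2.7072e+01,  6.8000e-02,  3.5000e-02,
       -0.0000e+00]), 'tcp_pos': array([ 0.144, -0.582,  0.239]), 'eef_rot': array([-0.001,  0.993,  0.121,  0.   ]), 'contact_force': array([ 0.586, -0.444, -0.041]), 'torque': array([-0.   , -0.004, -0.023]), 'opening': np.float64(1.002)}
side {'pixels': 0, 'fx': 434.93, 'fy': 434.93, 'cx': 276.504, 'cy': 211.361, 'camera_from_world': [[-0.954, -0.299, -0.019, 0.482], [0.164, -0.573, 0.803, -0.118], [-0.251, 0.763, 0.596, -1.175], [0.0, 0.0, 0.0, 1.0]], 'shot': 1}
turntable [([251.8, 239.8], 0.6)]
post_front [([252.9, 237.0], 0.83)]
catch [([282.9, 204.6], 0.68)]
jar_mid [([267.4, 227.3], 0.68), ([158.6, 273.1], 0.52)]
carton [([301.8, 162.6], 0.73), ([240.5, 198.5], 0.21)]
packed_tin_mid [([284.6, 154.3], 0.74)]
tall_can_mid [([284.8, 206.7], 0.64), ([198.6, 229.7], 0.41)]
flat_tin_mid [([224.2, 230.5], 0.85), ([250.9, 240.1], 0.41
[... 186 characters left out ...]
mera_from_world': [[-0.001, -1.0, -0.02, 0.094], [0.997, -0.003, 0.081, -0.509], [-0.081, -0.02, 0.996, -0.951], [0.0, 0.0, 0.0, 1.0]], 'shot': 2}
turntable [([293.7, 201.1], 0.87)]
post_front [([293.1, 198.1], 0.86)]
catch [([461.9, 180.2], 0.69), ([309.0, 108.8], 0.47)]
jar_mid [([265.6, 220.6], 0.57)]
carton [([453.9, 213.8], 0.86), ([295.0, 201.8], 0.72)]
packed_tin_mid [([464.2, 180.3], 0.61)]
tall_can_mid [([320.5, 222.2], 0.8), ([413.0, 103.2], 0.53), ([320.3, 168.6], 0.43)]
flat_tin_mid [([265.3, 170.4], 0.93), ([294.6, 199.4], 0.61)]
tea_box_mid [([321.9, 169.6], 0.79), ([453.6, 212.0], 0.51)]
front_place [([289.2, 124.7], 0.64)]
foot [([295.3, 126.7], 0.68), ([295.5, 200.9], 0.29)]
```

View pics/side0.png

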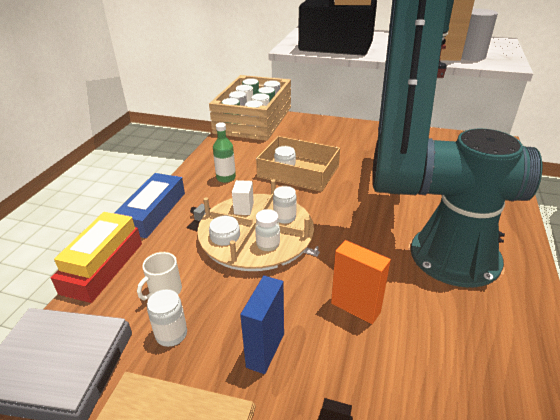

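View pics/top0.png

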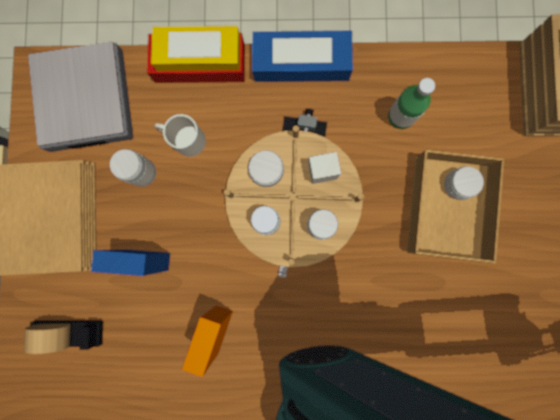

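```bash
python3 - <<'E'
import cv2
a=cv2.imread('pics/top0.png')[90:300,190:400]; cv2.imwrite('pics/topc.png',cv2.resize(a,(590,590),interpolation=cv2.INTER_CUBIC))
a=cv2.imread('pics/side0.png')[140:300,150:360]; cv2.imwrite('pics/sidec.png',cv2.resize(a,(780,594),interpolation=cv2.INTER_CUBIC))
E
```

```text
(no output)
```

View pics/topc.png

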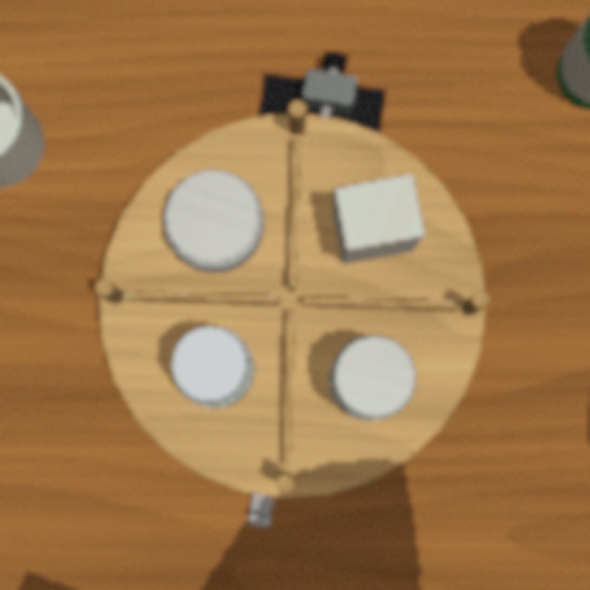

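View pics/sidec.png

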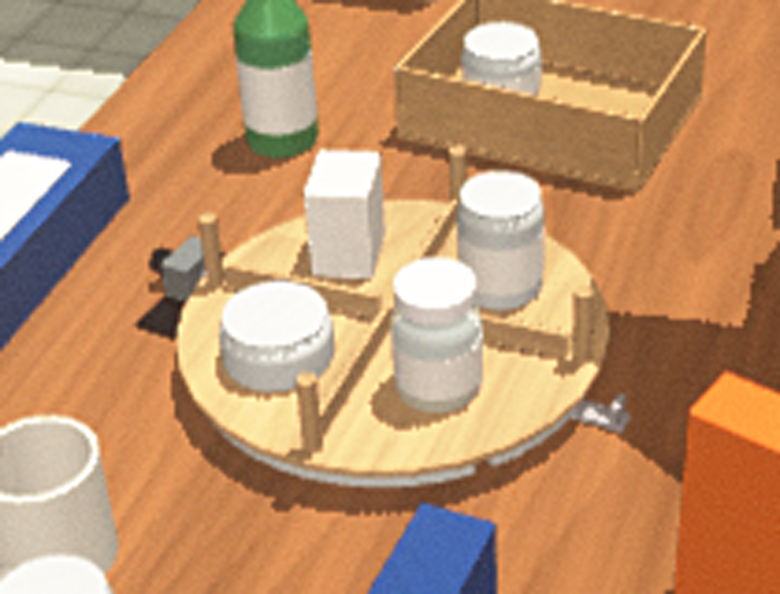

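The jar is the vessel with the narrow neck and screw lid at top (265,220), side (267,229). Possible confusions:
- Tall can on the turntable: top (322,224), side (285,205).
- Soup can on the table: top (130,167), side (167,317).
- Packed tin: top (465,183).
- Flat tin: top (265,168).

The crops confirm the choice. Next I measure.

```bash
cat > m.py <<'E'
from h import *
import sys
def sil(p,n,k=0):
    r=env.silhouettes(p,n); return [(np.round(x['position'],1).tolist(),round(x['conf'],2),int(x['pixels'].sum())) for x in r], r
E
python3 - <<'E'
from m import *
t=env.read_camera('top'); s=env.read_camera('side')
for n in ['turntable','jar_mid','catch','carton','packed_tin_mid']:
    for nm,p in (('top',t),('side',s)):
        a,r=sil(p,n); print(n,nm,a)
        for i,x in enumerate(r[:2]):
            m=x['pixels']; 
            np.save(f'{nm}_{n}_{i}.npy',m)
import pickle; pickle.dump((t,s),open('ts.pkl','wb'))
# posts tops at z=.1 from crop pixels (crop scale 590/210, origin 190,90)
k=590/210
for nm,u,v,z in [('back',298,107,.1),('left',102,286,.1),('right',482,298,.1),('front',286,485,.1),('jarlid',210,362,.131),('can',374,375,.124),('flat',213,218,.078),('axis',288,298,.058),('tab_top',260,500,.058),('block',328,90,.05),('knob',334,62,.03),('tabfoot',262,522,.02)]:
    print(nm,np.round(atz(t,(190+u/k,90+v/k),z),3))
E
```

```text
turntable top [([264.0, 220.4], 0.75, 638), ([292.6, 201.5], 0.57, 11571)]
turntable side [([251.6, 240.7], 0.74, 4764)]
jar_mid top [([130.9, 263.9], 0.62, 1914), ([265.4, 219.9], 0.56, 629)]
jar_mid side [([265.6, 229.7], 0.76, 893)]
catch top [([321.1, 221.5], 0.52, 744), ([309.6, 109.8], 0.45, 56), ([266.2, 167.5], 0.18, 1009)]
catch side []
carton top [([454.1, 215.4], 0.91, 8323)]
carton side [([302.7, 164.2], 0.92, 2924), ([160.9, 273.7], 0.36, 1444)]
packed_tin_mid top [([462.4, 181.2], 0.6, 957)]
packed_tin_mid side [([286.1, 153.2], 0.52, 365)]
back [0.693 0.065 0.1  ]
left [0.548 0.222 0.1  ]
right [ 0.538 -0.08   0.1  ]
front [0.391 0.076 0.1  ]
jarlid [0.485 0.133 0.131]
can [0.476 0.008 0.124]
flat [0.607 0.135 0.078]
axis [0.543 0.074 0.058]
tab_top [0.377 0.097 0.058]
block [0.722 0.039 0.05 ]
knob [0.753 0.033 0.03 ]
tabfoot [0.356 0.096 0.02 ]
```

```bash
cat >> h.py <<'E'
from scipy.spatial.transform import Rotation as Ro
def tool():
    s=env.read_state(); q=s['eef_rot']; R=Ro.from_quat([q[1],q[2],q[3],q[0]]).as_matrix()
    return s,np.array(s['tcp_pos']),R
def yaw(R): return np.degrees(np.arctan2(R[1,0],R[0,0]))
def goto(X,yawdeg=None):
    s,p,R=tool(); o=R.T@(np.array(X)-p)*100
    roll=0 if yawdeg is None else -np.radians(yawdeg-yaw(R))
    return np.round(o,2).tolist(), round(roll,3)
def st():
    s,p,R=tool(); print('t',round(float(s['clock']),2),'p',np.round(p,4),'yaw',round(yaw(R),1),'tilt',np.round(R[:,2],3),'F',np.round(s['contact_force'],1),'op',round(float(s['opening']),3))
E
python3 - <<'E'
from h import *
import pickle
st(); print(goto((0.503,-0.079,0.24),-2))
t,s=pickle.load(open('ts.pkl','rb'))
# carton via min-area rect on outline of top rim
m=np.load('top_carton_0.npy').astype(np.uint8)
c=max(cv2.findContours(m,0,2)[0],key=cv2.contourArea)
hull=cv2.convexHull(c)
ap=cv2.approxPolyDP(hull,8,True)[:,0]; print(ap.tolist())
for a in ap: print(a,np.round(atz(t,a,.075),3))
for u in [(462,181)]: print('tin',np.round(atz(t,u,.05),3))
a=t['pixels'][130:280,390:530]; cv2.imwrite('pics/cart.png',cv2.resize(a,(560,600),interpolation=cv2.INTER_CUBIC))
E
```

```text
t 1.8 p [ 0.1442 -0.5824  0.2396] yaw 13.9 tilt [-0.  0. -1.] F [-0.2 -0.2  0.9] op 1.001
([46.93, -40.23, -0.03], np.float64(0.278))
[[423, 151], [502, 160], [494, 262], [406, 251]]
[423 151] [ 0.644 -0.227  0.075]
[502 160] [ 0.622 -0.405  0.075]
[494 262] [ 0.391 -0.377  0.075]
[406 251] [ 0.416 -0.182  0.075]
tin [ 0.578 -0.324  0.05 ]
```

View pics/cart.png

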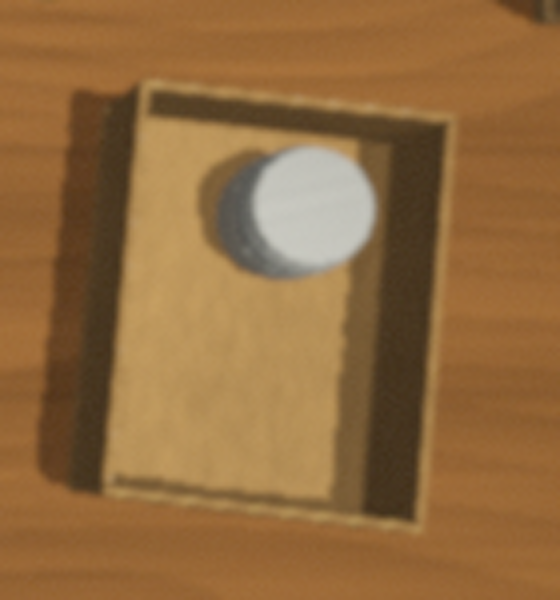

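Request:
play_rows --pt "4.7 -4.0 0" --pt "9.4 -8.0 0" --pt "14.1 -12.1 0" --pt "18.8 -16.1 0" --pt "23.5 -20.1 0" --pt "28.2 -24.1 0" --pt "32.9 -28.2 0" --pt "37.6 -32.2 0" --pt "42.2 -36.2 0" --pt "46.9 -40.2 0" --roll '[0.03,0.06,0.09,0.12,0.15,0.18,0.21,0.24,0.27,0.28]' --gripper 1 --force 20

```text
clock: 3.05
tcp_pos: [0.5039, -0.0776, 0.24]
eef_rot: [0.0, 1.0, -0.019, 0.0]
contact_force: [-0.0, -0.9, -0.5]
opening: 0.01
```

```bash
python3 - <<'E'
from h import *
import pickle
st(); print(goto((0.503,-0.079,0.087),-2))
t,s=pickle.load(open('ts.pkl','rb'))
P=[atz(t,u,.075) for u in [(425.75,150.75),(503.75,159.25),(495,262.5),(415.75,252.5)]]
print(np.round(P,3)); c=np.mean(P,0); ex=(P[0]+P[1]-P[2]-P[3])/2; ey=(P[0]+P[3]-P[1]-P[2])/2
print('c',c,np.linalg.norm(ex),np.linalg.norm(ey),np.degrees(np.arctan2(ex[1],ex[0])),np.degrees(np.arctan2(-ey[0],ey[1])))
e=ex/np.linalg.norm(ex); print('free',c-.055*e,'tin pred',c+.06*e,'tin meas',atz(t,(390+315/4,130+207/4),.06))
E
```

```text
t 3.05 p [ 0.5039 -0.0776  0.24  ] yaw -2.2 tilt [ 0.001 -0.    -1.   ] F [-0.  -0.9 -0.5] op 0.01
([-0.1, 0.14, 15.3], np.float64(-0.003))
[[ 0.645 -0.233  0.075]
 [ 0.624 -0.41   0.075]
 [ 0.39  -0.38   0.075]
 [ 0.412 -0.204  0.075]]
c [ 0.51776968 -0.30647522  0.075     ] 0.23549089245538782 0.1774899114018636 -7.215950960773922 -6.986329624857073
free [ 0.4632053 -0.2995667  0.075    ] tin pred [ 0.57729447 -0.31401178  0.075     ] tin meas [ 0.57493405 -0.33482724  0.06      ]
```

Request:
play_rows --pt "-0.1 -0.1 3.0" --pt "-0.1 -0.1 7.0" --pt "-0.1 -0.1 11.0" --pt "-0.1 -0.1 14.0" --pt "-0.1 -0.1 15.3" --pt "0.1 -0.1 15.3" --pt "0.3 -0.1 15.3" --pt "0.5 -0.1 15.3" --pt "0.7 -0.1 15.3" --pt "0.8 -0.1 15.3" --roll '[0,0,0,0,0,0,0,0,0,0]'

```text
clock: 4.3
tcp_pos: [0.5125, -0.0771, 0.0874]
eef_rot: [0.0, 1.0, -0.019, 0.001]
contact_force: [0.3, 0.1, -0.6]
opening: 0.006
```

```bash
python3 - <<'E'
from h import *
st(); p=shot('side','s1'); a=p['pixels'][140:300,150:360]; cv2.imwrite('pics/s1c.png',cv2.resize(a,(780,594),interpolation=cv2.INTER_CUBIC))
E
```

```text
t 4.3 p [ 0.5125 -0.0771  0.0874] yaw -2.2 tilt [ 0.002 -0.001 -1.   ] F [ 0.3  0.1 -0.6] op 0.006
```

View pics/s1c.png

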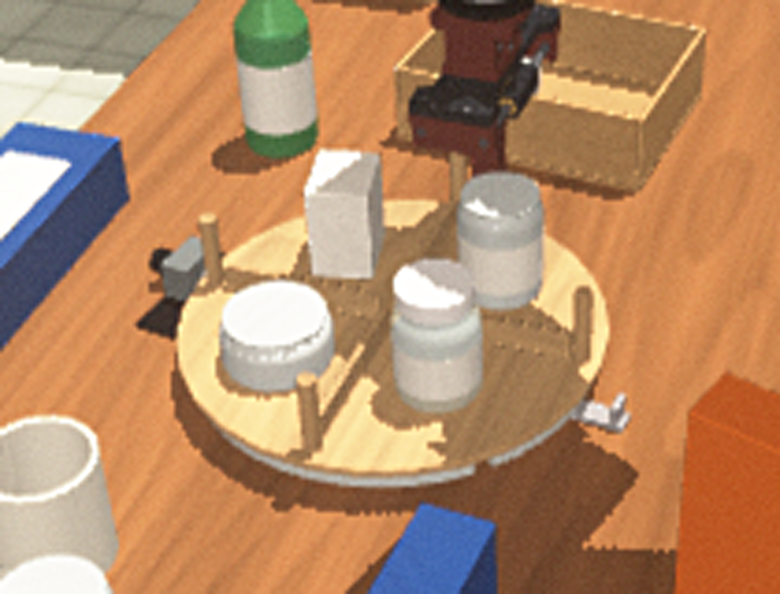

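```bash
cat >> h.py <<'E'
A=np.array([0.5425,0.071])
def arc(degs,dr=0):
    s,p,R=tool(); out=[]
    for d in degs:
        a=np.radians(d); C=np.array([[np.cos(a),-np.sin(a)],[np.sin(a),np.cos(a)]])
        q=A+C@(p[:2]-A); o=R.T@np.array([q[0]-p[0],q[1]-p[1],0.087-p[2]])*100
        out.append(np.round(o,2).tolist())
    print(out,np.round(-np.radians(degs),3).tolist())
    r=p[:2]-A; print('tool ang',np.degrees(np.arctan2(r[1],r[0])),'r',np.hypot(*r))
E
python3 - <<'E'
from h import *
arc(np.arange(1,11)*1.4)
E
```

```text
[[0.36, 0.06, 0.03], [0.73, 0.1, 0.03], [1.1, 0.14, 0.03], [1.47, 0.17, 0.03], [1.83, 0.19, 0.03], [2.2, 0.2, 0.03], [2.57, 0.2, 0.03], [2.94, 0.19, 0.03], [3.31, 0.17, 0.03], [3.68, 0.15, 0.03]] [-0.024, -0.049, -0.073, -0.098, -0.122, -0.147, -0.171, -0.195, -0.22, -0.244]
tool ang -101.47365067081728 r 0.15106546731027448
```

Request:
play_rows --pt "0.35 0.05 0" --pt "0.7 0.1 0" --pt "1.1 0.15 0" --pt "1.45 0.15 0" --pt "1.85 0.2 0" --pt "2.2 0.2 0" --pt "2.55 0.2 0" --pt "2.95 0.2 0" --pt "3.3 0.15 0" --pt "3.7 0.15 0" --roll '[-0.02,-0.05,-0.07,-0.1,-0.12,-0.145,-0.17,-0.195,-0.22,-0.245]'

```text
clock: 5.6
tcp_pos: [0.5494, -0.0803, 0.0871]
eef_rot: [0.001, 0.995, 0.104, 0.0]
contact_force: [-3.6, -1.5, 1.6]
opening: 0.009
```

```bash
python3 - <<'E'
from h import *
st(); arc(np.arange(1,11)*1.4)
p=shot('top','t2'); a=p['pixels'][90:300,190:400]; cv2.imwrite('pics/t2c.png',cv2.resize(a,(590,590),interpolation=cv2.INTER_CUBIC))
E
```

```text
t 5.6 p [ 0.5494 -0.0803  0.0871] yaw 12.0 tilt [ 0.001 -0.001 -1.   ] F [-3.6 -1.5  1.6] op 0.009
[[0.37, 0.06, 0.01], [0.73, 0.1, 0.01], [1.1, 0.14, 0.01], [1.47, 0.17, 0.01], [1.84, 0.19, 0.02], [2.21, 0.2, 0.02], [2.58, 0.2, 0.02], [2.95, 0.2, 0.02], [3.32, 0.18, 0.02], [3.69, 0.15, 0.02]] [-0.024, -0.049, -0.073, -0.098, -0.122, -0.147, -0.171, -0.195, -0.22, -0.244]
tool ang -87.40154928830526 r 0.15148547717928498
```

View pics/t2c.png

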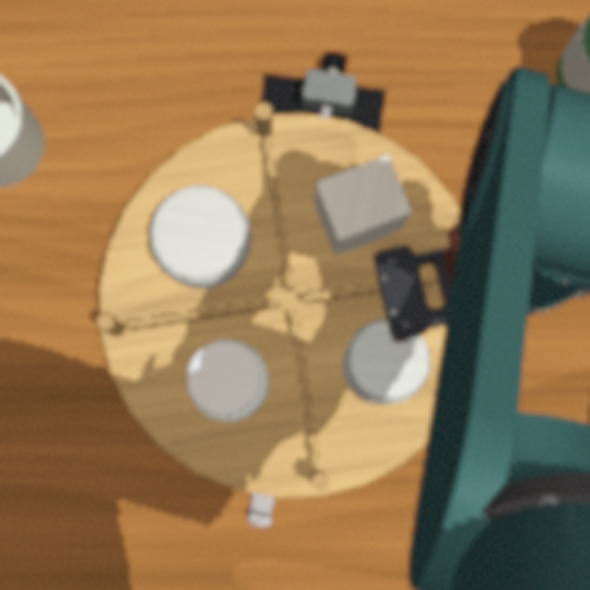

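Request:
play_rows --pt "0.35 0.05 0" --pt "0.75 0.1 0" --pt "1.1 0.15 0" --pt "1.45 0.15 0" --pt "1.85 0.2 0" --pt "2.2 0.2 0" --pt "2.6 0.2 0" --pt "2.95 0.2 0" --pt "3.3 0.2 0" --pt "3.7 0.15 0" --roll '[-0.025,-0.05,-0.075,-0.1,-0.12,-0.145,-0.17,-0.195,-0.22,-0.245]'

```text
clock: 6.9
tcp_pos: [0.5869, -0.0743, 0.0872]
eef_rot: [0.001, 0.974, 0.226, 0.001]
contact_force: [-3.2, -4.3, -1.0]
opening: 0.002
```

```bash
python3 - <<'E'
from h import *
st(); arc(np.arange(1,11)*.5)
p=shot('top','t3'); a=p['pixels'][90:300,190:400]; cv2.imwrite('pics/t3c.png',cv2.resize(a,(590,590),interpolation=cv2.INTER_CUBIC))
p=shot('side','s3'); a=p['pixels'][180:240,170:250]; cv2.imwrite('pics/s3c.png',cv2.resize(a,(800,600),interpolation=cv2.INTER_CUBIC))
E
```

```text
t 6.9 p [ 0.5869 -0.0743  0.0872] yaw 26.2 tilt [ 0.002 -0.001 -1.   ] F [-3.2 -4.3 -1. ] op 0.002
[[0.13, 0.02, 0.02], [0.26, 0.04, 0.02], [0.39, 0.06, 0.02], [0.53, 0.08, 0.02], [0.66, 0.09, 0.02], [0.79, 0.11, 0.02], [0.92, 0.12, 0.02], [1.05, 0.13, 0.02], [1.18, 0.14, 0.02], [1.32, 0.15, 0.02]] [-0.009, -0.017, -0.026, -0.035, -0.044, -0.052, -0.061, -0.07, -0.079, -0.087]
tool ang -73.00030572970007 r 0.1519636443817317
```

View pics/t3c.png

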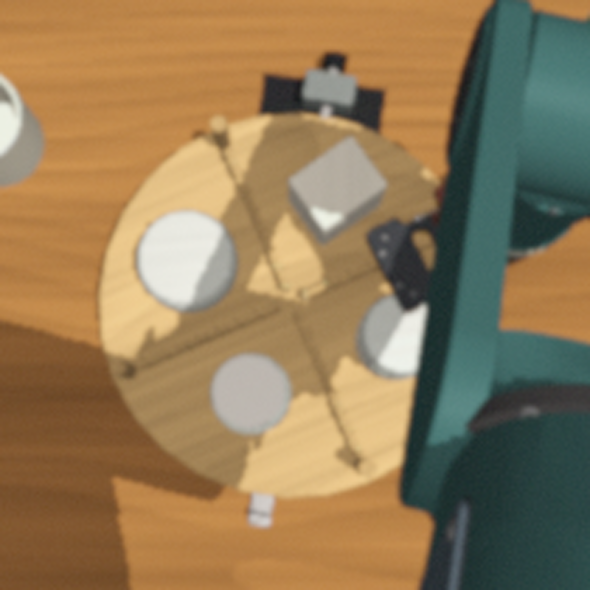

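View pics/s3c.png

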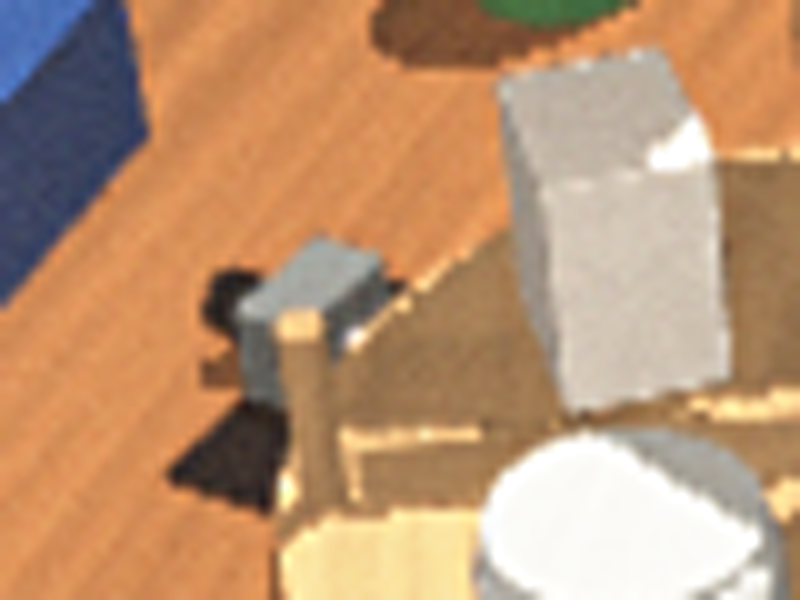

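```bash
python3 - <<'E'
from h import *
import pickle
t,s=pickle.load(open('ts.pkl','rb'));k=590/210
def ang(u,v,z):
    q=atz(t,(190+u/k,90+v/k),z)[:2]-A; return round(np.degrees(np.arctan2(q[1],q[0])),1),round(np.hypot(*q),3)
print('back0',ang(298,107,.1),'back2',ang(264,107,.1),'back3',ang(219,126,.1),'left3',ang(125,372,.058),'jar3',ang(251,391,.131),'jar0',ang(210,362,.131),'tea',ang(337,185,.116))
for z in (.02,.04): print(z,'knob',ang(334,62,z),'block',ang(330,88,z+.03),'pin',ang(326,111,z),'tab',ang(262,495,z),ang(260,512,z))
E
```

```text
back0 (np.float64(-2.2), np.float64(0.151)) back2 (np.float64(8.1), np.float64(0.152)) back3 (np.float64(23.1), np.float64(0.147)) left3 (np.float64(113.7), np.float64(0.151)) jar3 (np.float64(158.7), np.float64(0.085)) jar0 (np.float64(132.5), np.float64(0.085)) tea (np.float64(-23.6), np.float64(0.09))
0.02 knob (np.float64(-10.2), np.float64(0.218)) block (np.float64(-10.5), np.float64(0.185)) pin (np.float64(-10.4), np.float64(0.173)) tab (np.float64(171.2), np.float64(0.166)) (np.float64(171.4), np.float64(0.18))
0.04 knob (np.float64(-10.3), np.float64(0.211)) block (np.float64(-10.6), np.float64(0.178)) pin (np.float64(-10.5), np.float64(0.167)) tab (np.float64(171.3), np.float64(0.165)) (np.float64(171.5), np.float64(0.179))
```

```bash
python3 - <<'E'
from h import *
arc(np.arange(1,11)*.8)
E
```

```text
[[0.21, 0.03, 0.02], [0.42, 0.06, 0.02], [0.63, 0.08, 0.02], [0.84, 0.11, 0.02], [1.05, 0.13, 0.02], [1.26, 0.14, 0.02], [1.48, 0.16, 0.03], [1.69, 0.17, 0.03], [1.9, 0.18, 0.03], [2.11, 0.18, 0.03]] [-0.014, -0.028, -0.042, -0.056, -0.07, -0.084, -0.098, -0.112, -0.126, -0.14]
tool ang -72.74508405808064 r 0.15188528231383394
```

Request:
play_rows --pt "0.2 0.03 0" --pt "0.4 0.06 0" --pt "0.6 0.08 0" --pt "0.8 0.1 0" --pt "1.0 0.12 0" --pt "1.2 0.14 0" --pt "1.4 0.15 0" --pt "1.6 0.16 0" --pt "1.8 0.17 0" --pt "2.0 0.18 0" --roll '[-0.013,-0.027,-0.04,-0.053,-0.066,-0.08,-0.093,-0.106,-0.12,-0.133]'

```text
clock: 8.25
tcp_pos: [0.6065, -0.067, 0.0872]
eef_rot: [0.001, 0.957, 0.291, 0.001]
contact_force: [-2.8, -4.3, -1.6]
opening: 0.004
```

```bash
cat > look.py <<'E'
from h import *
import sys
tag=sys.argv[1]
st(); 
s,p,R=tool(); print('Ftang',round(float(-(R[:,0]@s['contact_force'])),1), 'joint', np.round(s['joint_pos'],2))
arc(np.array([.1,.2,.3,.4,.5,.6,.8,1.0]))
p=shot('top','t'+tag); a=p['pixels'][90:150,270:350]; b=cv2.resize(a,(400,300),interpolation=cv2.INTER_CUBIC)
p=shot('side','s'+tag); a=p['pixels'][190:230,180:230]; c=cv2.resize(a,(375,300),interpolation=cv2.INTER_CUBIC)
cv2.imwrite('pics/k'+tag+'.png',np.hstack([b,c]))
E
python3 look.py 4
```

```text
t 8.25 p [ 0.6065 -0.067   0.0872] yaw 33.8 tilt [ 0.003 -0.001 -1.   ] F [-2.8 -4.3 -1.6] op 0.004
Ftang 4.7 joint [-0.22  0.54  1.64 -0.    0.96  0.76]
[[0.03, 0.0, 0.02], [0.05, 0.01, 0.02], [0.08, 0.01, 0.02], [0.1, 0.02, 0.02], [0.13, 0.02, 0.02], [0.16, 0.02, 0.02], [0.21, 0.03, 0.02], [0.26, 0.04, 0.02]] [-0.002, -0.003, -0.005, -0.007, -0.009, -0.01, -0.014, -0.017]
tool ang -65.1249846209491 r 0.15213376507187462
```

View pics/k4.png

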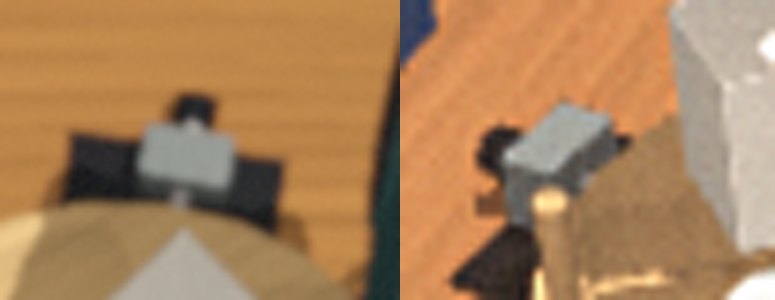

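Request:
play_rows --pt "0.04 0.01 0" --pt "0.08 0.01 0" --pt "0.12 0.02 0" --pt "0.16 0.02 0" --pt "0.2 0.03 0" --pt "0.24 0.03 0" --pt "0.28 0.04 0" --pt "0.32 0.04 0" --pt "0.36 0.05 0" --pt "0.4 0.05 0" --roll '[-0.003,-0.005,-0.008,-0.01,-0.013,-0.016,-0.018,-0.021,-0.023,-0.026]'

```text
clock: 9.6
tcp_pos: [0.6106, -0.0651, 0.0873]
eef_rot: [0.001, 0.953, 0.303, 0.002]
contact_force: [-1.5, -4.2, -2.5]
opening: 0.003
```

```bash
python3 look.py 5
```

```text
t 9.6 p [ 0.6106 -0.0651  0.0873] yaw 35.3 tilt [ 0.004 -0.001 -1.   ] F [-1.5 -4.2 -2.5] op 0.003
Ftang 3.7 joint [-0.22  0.54  1.63 -0.    0.96  0.74]
[[0.03, 0.0, 0.03], [0.05, 0.01, 0.03], [0.08, 0.01, 0.03], [0.1, 0.02, 0.03], [0.13, 0.02, 0.03], [0.16, 0.02, 0.03], [0.21, 0.03, 0.03], [0.26, 0.04, 0.03]] [-0.002, -0.003, -0.005, -0.007, -0.009, -0.01, -0.014, -0.017]
tool ang -63.39718795780963 r 0.15217018683578226
```

View pics/k5.png

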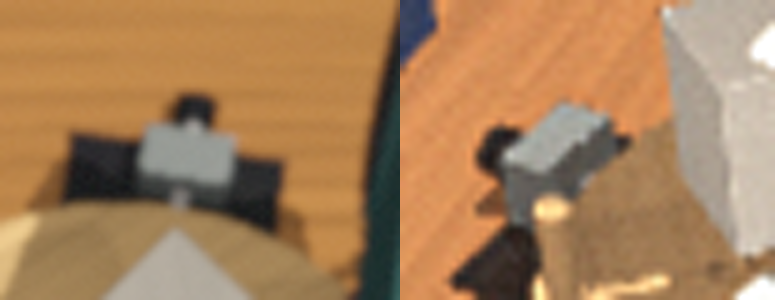

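Request:
play_rows --pt "0.02 0 0" --pt "0.04 0.01 0" --pt "0.06 0.01 0" --pt "0.08 0.01 0" --pt "0.1 0.02 0" --pt "0.12 0.02 0" --pt "0.14 0.02 0" --pt "0.15 0.02 0" --pt "0.15 0.02 0" --pt "0.15 0.02 0" --roll '[-0.001,-0.003,-0.004,-0.005,-0.006,-0.008,-0.009,-0.01,-0.01,-0.01]'

```text
clock: 10.95
tcp_pos: [0.6121, -0.0642, 0.0874]
eef_rot: [0.001, 0.951, 0.308, 0.002]
contact_force: [-0.5, -2.5, -1.5]
opening: 0.007
```

```bash
python3 look.py 6
```

```text
t 10.95 p [ 0.6121 -0.0642  0.0874] yaw 35.8 tilt [ 0.004 -0.001 -1.   ] F [-0.5 -2.5 -1.5] op 0.007
Ftang 1.9 joint [-0.22  0.54  1.63 -0.    0.96  0.73]
[[0.03, 0.0, 0.04], [0.05, 0.01, 0.04], [0.08, 0.01, 0.04], [0.1, 0.02, 0.04], [0.13, 0.02, 0.04], [0.16, 0.02, 0.04], [0.21, 0.03, 0.04], [0.26, 0.04, 0.04]] [-0.002, -0.003, -0.005, -0.007, -0.009, -0.01, -0.014, -0.017]
tool ang -62.76026516892613 r 0.15208005018153822
```

View pics/k6.png

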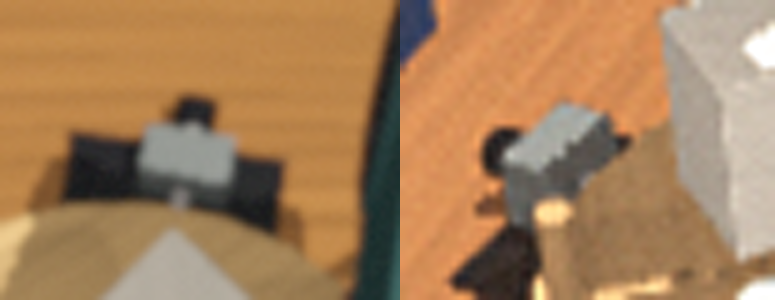

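The knob has started to move in, at crop (197,110) against (195,105) before. The force has fallen. I'll make another small step.

Request:
play_rows --pt "0.02 0 0.02" --pt "0.04 0.01 0.03" --pt "0.06 0.01 0.03" --pt "0.08 0.01 0.03" --pt "0.1 0.01 0.03" --pt "0.1 0.01 0.03" --pt "0.1 0.01 0.03" --pt "0.1 0.01 0.03" --pt "0.1 0.01 0.03" --pt "0.1 0.01 0.03" --roll '[-0.001,-0.002,-0.003,-0.005,-0.007,-0.007,-0.007,-0.007,-0.007,-0.007]'

```text
clock: 12.3
tcp_pos: [0.613, -0.0637, 0.0871]
eef_rot: [0.001, 0.95, 0.311, 0.002]
contact_force: [0.1, -0.1, -0.9]
opening: 0.008
```

```bash
python3 look.py 7
```

```text
t 12.3 p [ 0.613  -0.0637  0.0871] yaw 36.2 tilt [ 0.004 -0.001 -1.   ] F [ 0.1 -0.1 -0.9] op 0.008
Ftang -0.0 joint [-0.22  0.54  1.63 -0.    0.97  0.72]
[[0.03, 0.0, 0.01], [0.05, 0.01, 0.01], [0.08, 0.01, 0.01], [0.1, 0.02, 0.01], [0.13, 0.02, 0.01], [0.16, 0.02, 0.01], [0.21, 0.03, 0.01], [0.26, 0.04, 0.01]] [-0.002, -0.003, -0.005, -0.007, -0.009, -0.01, -0.014, -0.017]
tool ang -62.383512783505545 r 0.15205486808118931
```

View pics/k7.png

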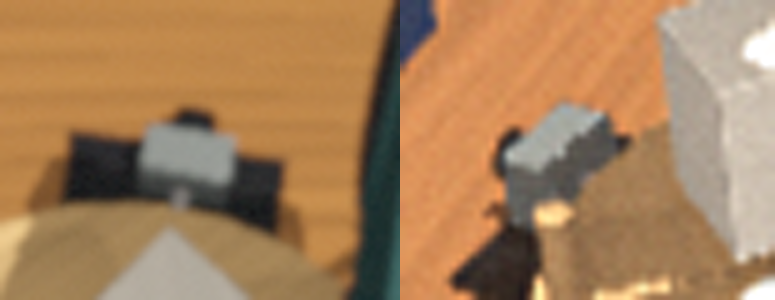

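The pin has dropped: the knob is flush against the block (crop (195,118)), a shift of about 3 px or 7–8 mm, and the push force is zero. I'll back off and lift.

Request:
play_rows --pt "-0.3 0.1 0" --pt "-0.6 0.15 0" --pt "-0.9 0.2 0" --pt "-0.9 0.2 -2" --pt "-0.9 0.2 -5" --pt "-0.9 0.2 -9" --pt "-0.9 0.2 -13" --pt "-0.9 0.2 -14.5" --pt "-0.9 0.2 -15" --pt "-0.9 0.2 -15" --roll '[0,0,0,0,0,0,0,0,0,0]'

```text
clock: 13.65
tcp_pos: [0.6055, -0.0704, 0.2358]
eef_rot: [0.001, 0.95, 0.311, 0.001]
contact_force: [-0.1, -0.3, -1.3]
opening: 0.007
```

```bash
python3 - <<'E'
from m import *
import pickle
st()
t=shot('top','t8'); s=shot('side','s8')
pickle.dump((t,s),open('ts8.pkl','wb'))
k=590/210
a=t['pixels'][90:300,190:400]; cv2.imwrite('pics/t8c.png',cv2.resize(a,(590,590),interpolation=cv2.INTER_CUBIC))
a=s['pixels'][140:300,150:360]; cv2.imwrite('pics/s8c.png',cv2.resize(a,(780,594),interpolation=cv2.INTER_CUBIC))
for p in (t,s):
    a,r=sil(p,'jar_mid'); print(a)
    for x in r:
        m=x['pixels'].astype(np.uint8); print(cv2.boundingRect(m))
E
```

```text
t 13.65 p [ 0.6055 -0.0704  0.2358] yaw 36.2 tilt [ 0.003 -0.001 -1.   ] F [-0.1 -0.3 -1.3] op 0.007
[([283.8, 233.3], 0.92, 623)]
(272, 218, 28, 28)
[([281.8, 220.8], 0.6, 836)]
(270, 202, 24, 40)
```

View pics/t8c.png

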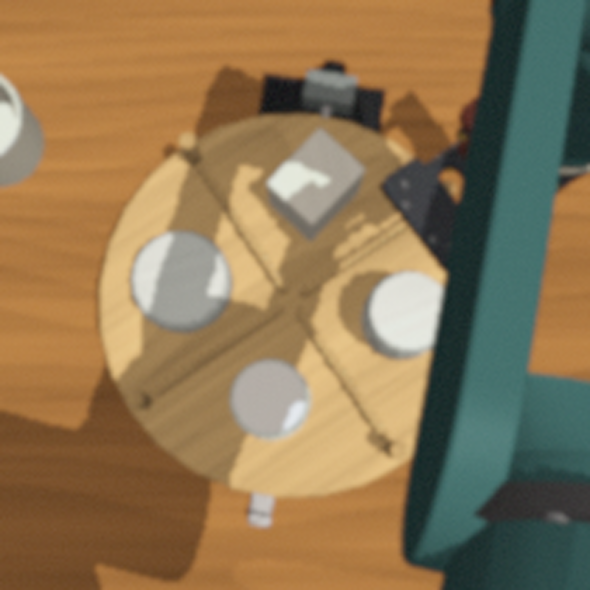

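View pics/s8c.png

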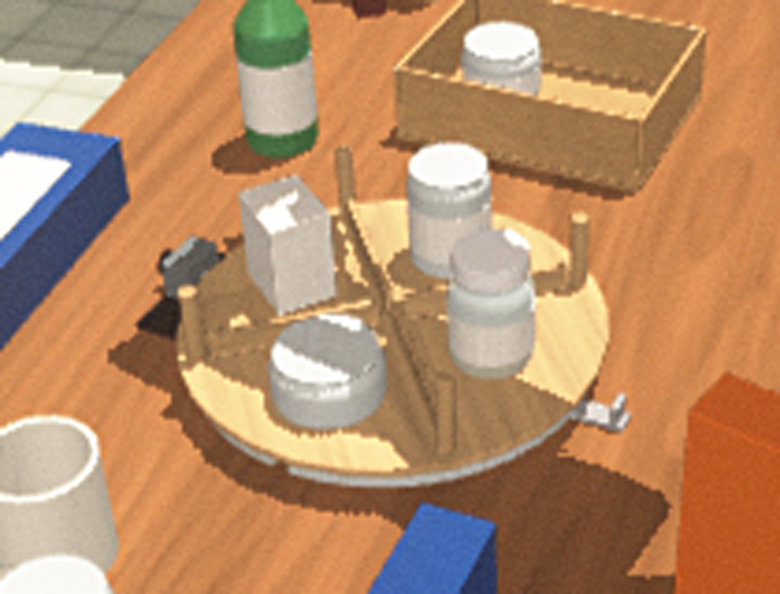

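```bash
python3 - <<'E'
from h import *
import pickle
t,s=pickle.load(open('ts8.pkl','rb'));k=590/210;ks=780/210
q=atz(t,(190+270/k,90+397/k),.131); print('jar top',q, np.degrees(np.arctan2(*(q[:2]-A)[::-1])), np.hypot(*(q[:2]-A)))
q2=atz(s,(150+490/ks,140+258/ks),.131); print('jar side lid',q2)
# axis of symmetric body in side: bottom centre
q3=atz(s,(150+491/ks,140+353/ks),.036); print('side base',q3)
q=np.array([.458,.0865])
for y in (-10,80,90,100,80-180): print(y,goto((q[0],q[1],.22),y))
print(env.read_state()['joint_pos'])
E
```

```text
jar top [0.45856052 0.08747253 0.131     ] 168.89720121841108 0.08554051779055467
jar side lid [0.45683221 0.09898569 0.131     ]
side base [0.46007738 0.08952592 0.036     ]
-10 ([-2.63, -21.37, 1.52], np.float64(0.807))
80 ([-2.63, -21.37, 1.52], np.float64(-0.764))
90 ([-2.63, -21.37, 1.52], np.float64(-0.938))
100 ([-2.63, -21.37, 1.52], np.float64(-1.113))
-100 ([-2.63, -21.37, 1.52], np.float64(2.378))
[-2.28955409e-01  3.74908569e-01  1.49559627e+00  3.25997009e-05
  1.26897774e+00  7.09252245e-01]
```

```bash
python3 - <<'E'
from h import *
import pickle
t,s=pickle.load(open('ts8.pkl','rb'))
for y in (.0865,.0885,.0905,.093): 
    X=(.4585,y); c=[proj(s,(X[0],X[1],z)) for z in (.036,.0835,.131)]; print(y,np.round(c,1).tolist(),np.round(proj(t,(*X,.131)),1))
print(goto((.4585,.0885,.22),-9))
E
```

```text
0.0865 [[283.1, 234.5], [282.9, 220.9], [282.7, 206.7]] [286.6 231.3]
0.0885 [[282.8, 234.9], [282.7, 221.3], [282.5, 207.1]] [285.6 231.3]
0.0905 [[282.6, 235.4], [282.4, 221.8], [282.3, 207.5]] [284.7 231.3]
0.093 [[282.4, 235.9], [282.2, 222.3], [282.0, 208.1]] [283.5 231.3]
([-2.47, -21.51, 1.52], np.float64(0.79))
```

Request:
play_rows --pt "-0.3 -2.7 0" --pt "-0.6 -5.4 0" --pt "-0.9 -8.1 0" --pt "-1.2 -10.8 0.2" --pt "-1.5 -13.5 0.5" --pt "-1.9 -16.2 0.8" --pt "-2.2 -18.9 1.1" --pt "-2.5 -21.0 1.5" --pt "-2.5 -21.5 1.5" --pt "-2.5 -21.5 1.5" --roll '[0.1,0.2,0.3,0.4,0.5,0.6,0.7,0.79,0.79,0.79]' --gripper -1

```text
clock: 15.1
tcp_pos: [0.4586, 0.0882, 0.2202]
eef_rot: [0.0, 0.997, -0.077, 0.001]
contact_force: [0.1, -0.1, -0.6]
opening: 1.002
```

```bash
python3 - <<'E'
from h import *
st(); print(goto((.4585,.0893,.079),-9))
s=shot('side','s9'); a=s['pixels'][130:290,150:360]; cv2.imwrite('pics/s9c.png',cv2.resize(a,(780,594),interpolation=cv2.INTER_CUBIC))
E
```

```text
t 15.1 p [0.4586 0.0882 0.2202] yaw -8.9 tilt [ 0.002 -0.001 -1.   ] F [ 0.1 -0.1 -0.6] op 1.002
([-0.06, -0.11, 14.12], np.float64(0.002))
```

View pics/s9c.png

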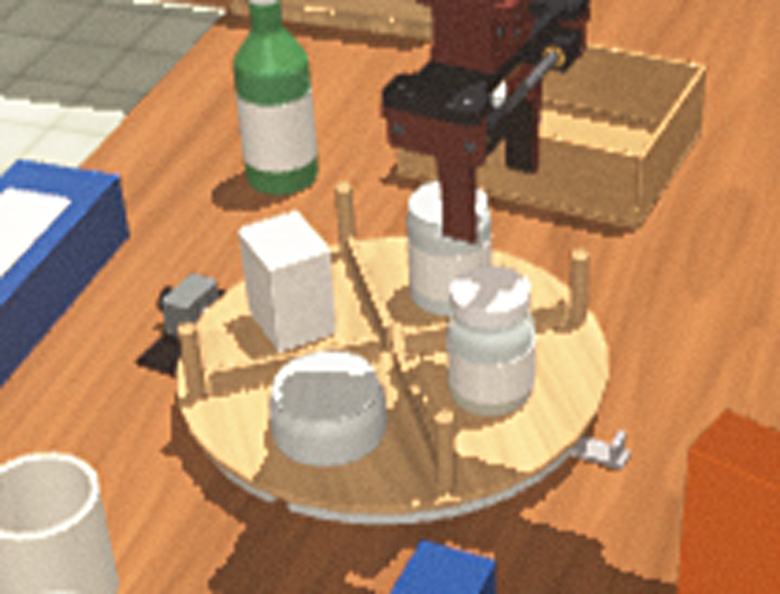

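Request:
play_rows --pt "-0.1 -0.1 2" --pt "-0.1 -0.1 4" --pt "-0.1 -0.1 6" --pt "-0.1 -0.1 8" --pt "-0.1 -0.1 9.5" --pt "-0.1 -0.1 11" --pt "-0.1 -0.1 12.2" --pt "-0.1 -0.1 13.2" --pt "-0.1 -0.1 14" --pt "-0.1 -0.1 14.1" --roll '[0,0,0,0,0,0,0,0,0,0]'

```text
clock: 16.4
tcp_pos: [0.4583, 0.0889, 0.0789]
eef_rot: [0.0, 0.997, -0.078, 0.001]
contact_force: [-0.1, -0.3, 0.9]
opening: 1.003
```

```bash
python3 - <<'E'
from h import *
st()
s=shot('side','s10'); a=s['pixels'][160:280,200:360]; cv2.imwrite('pics/s10c.png',cv2.resize(a,(800,600),interpolation=cv2.INTER_CUBIC))
E
```

```text
t 16.4 p [0.4583 0.0889 0.0789] yaw -8.9 tilt [ 0.002 -0.001 -1.   ] F [-0.1 -0.3  0.9] op 1.003
```

View pics/s10c.png

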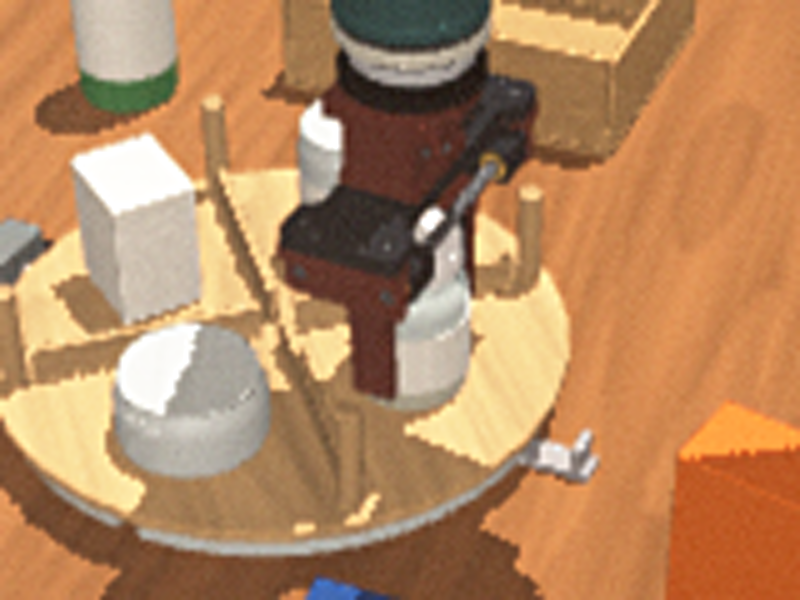

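Request:
play_rows --pt "0 0 0" --pt "0 0 0" --pt "0 0 0" --pt "0 0 0" --pt "0 0 0" --pt "0 0 0" --pt "0 0 0" --pt "0 0 0" --pt "0 0 0" --pt "0 0 0" --roll '[0,0,0,0,0,0,0,0,0,0]' --gripper 1 --force 25

```text
clock: 17.7
tcp_pos: [0.4587, 0.089, 0.0793]
eef_rot: [0.0, 0.997, -0.078, 0.001]
contact_force: [-1.5, -0.7, 5.4]
opening: 0.727
```

Request:
play_rows --pt "0 0 -0.3" --pt "0 0 -0.8" --pt "0 0 -1.5" --pt "0 0 -2.5" --pt "0 0 -4" --pt "0 0 -6" --pt "0 0 -8" --pt "0 0 -10" --pt "0 0 -11.5" --pt "0 0 -12" --roll '[0,0,0,0,0,0,0,0,0,0]'

```text
clock: 18.95
tcp_pos: [0.4589, 0.0891, 0.2007]
eef_rot: [0.0, 0.997, -0.078, 0.003]
contact_force: [0.3, 0.7, -2.9]
opening: 0.727
```

```bash
python3 - <<'E'
from h import *
st(); print(goto((.463,-.300,.20),-7))
s=shot('side','s11'); a=s['pixels'][120:280,150:360]; cv2.imwrite('pics/s11c.png',cv2.resize(a,(780,594),interpolation=cv2.INTER_CUBIC))
E
```

```text
t 18.95 p [0.4589 0.0891 0.2007] yaw -8.9 tilt [ 0.005 -0.001 -1.   ] F [ 0.3  0.7 -2.9] op 0.727
([6.44, 38.38, 0.1], np.float64(-0.034))
```

View pics/s11c.png

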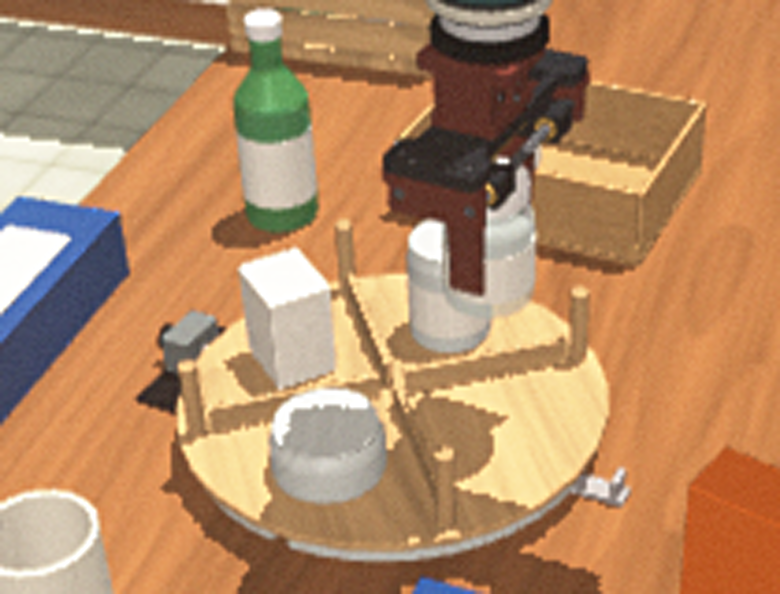

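Request:
play_rows --pt "0.3 1.5 0" --pt "0.8 5 0" --pt "1.6 9.5 0" --pt "2.4 14.5 0" --pt "3.3 19.5 0" --pt "4.1 24.5 0" --pt "5.0 29.5 0" --pt "5.7 34 0" --pt "6.2 37 0" --pt "6.4 38.4 0" --roll '[0,0,-0.01,-0.01,-0.02,-0.02,-0.03,-0.03,-0.03,-0.03]'

```text
clock: 20.25
tcp_pos: [0.4615, -0.3022, 0.2]
eef_rot: [-0.0, 0.998, -0.064, 0.002]
contact_force: [1.0, 0.3, -3.3]
opening: 0.724
```

```bash
python3 - <<'E'
from h import *
st(); print(goto((.463,-.300,.055),-7))
s=shot('side','s12'); a=s['pixels'][70:230,220:430]; cv2.imwrite('pics/s12c.png',cv2.resize(a,(780,594),interpolation=cv2.INTER_CUBIC))
t=shot('top','t12')
E
```

```text
t 20.25 p [ 0.4615 -0.3022  0.2   ] yaw -7.3 tilt [ 0.004 -0.    -1.   ] F [ 1.   0.3 -3.3] op 0.724
([0.07, -0.24, 14.5], np.float64(-0.006))
```

View pics/s12c.png

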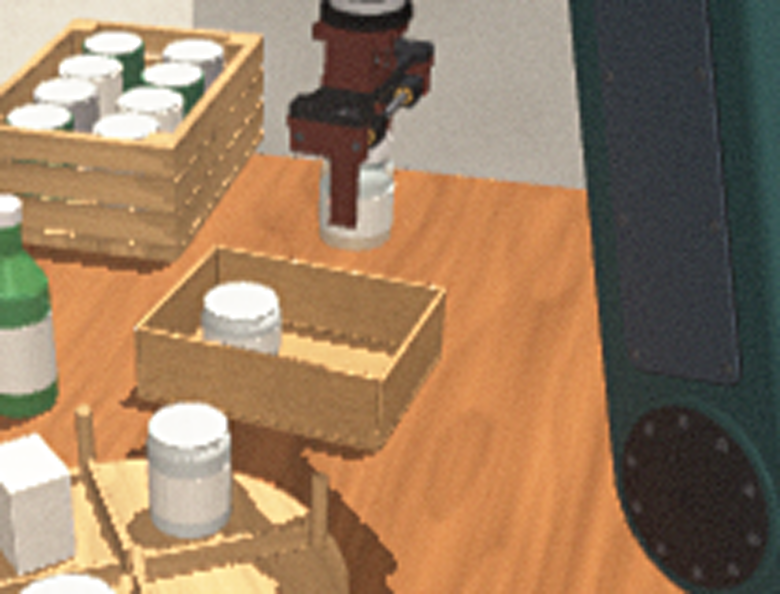

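View pics/t12.png

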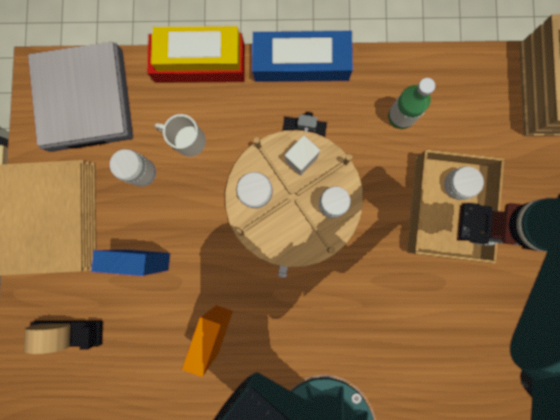

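```bash
python3 - <<'E'
from h import *
s=env.read_camera('side');k=780/210
P=[atz(s,(220+u/k,70+v/k),.075) for u,v in [(136,328),(217,247),(445,290),(382,380)]]
print(np.round(P,3)); c=np.mean(P,0); ex=(P[0]+P[1]-P[2]-P[3])/2; print(c,np.linalg.norm(ex),np.degrees(np.arctan2(ex[1],ex[0])))
e=ex/np.linalg.norm(ex); print('free',c-.055*e)
E
```

```text
[[ 0.646 -0.229  0.075]
 [ 0.622 -0.402  0.075]
 [ 0.39  -0.374  0.075]
 [ 0.412 -0.201  0.075]]
[ 0.51750895 -0.30130206  0.075     ] 0.23477087090976798 -6.858587860798091
free [ 0.46290254 -0.294734    0.075     ]
```

Request:
play_rows --pt "0.1 -0.3 1" --pt "0.1 -0.4 3" --pt "0.1 -0.4 5" --pt "0.1 -0.4 7" --pt "0.1 -0.4 9" --pt "0.1 -0.4 11" --pt "0.1 -0.4 12.5" --pt "0.1 -0.4 13.5" --pt "0.1 -0.4 14.2" --pt "0.1 -0.4 14.5" --roll '[0,0,0,0,0,0,0,0,0,0]'

```text
clock: 21.65
tcp_pos: [0.464, -0.296, 0.0552]
eef_rot: [-0.0, 0.998, -0.063, 0.002]
contact_force: [0.3, -0.0, -2.9]
opening: 0.728
```

```bash
python3 - <<'E'
from h import *
st(); print(goto((.463,-.297,.048),-7))
s=shot('side','s13'); a=s['pixels'][100:220,220:380]; cv2.imwrite('pics/s13c.png',cv2.resize(a,(800,600),interpolation=cv2.INTER_CUBIC))
E
```

```text
t 21.65 p [ 0.464  -0.296   0.0552] yaw -7.3 tilt [ 0.004  0.001 -1.   ] F [ 0.3 -0.  -2.9] op 0.728
([-0.09, 0.11, 0.71], np.float64(-0.004))
```

View pics/s13c.png

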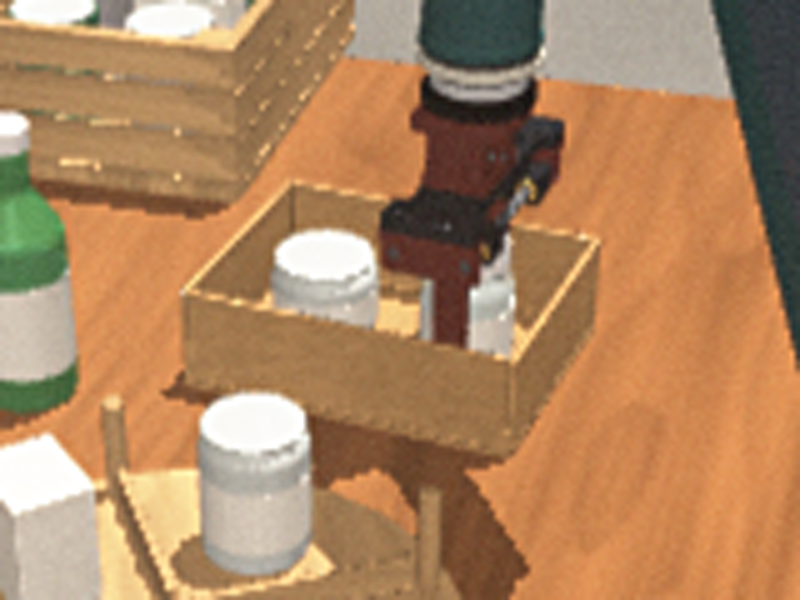

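Jar is inside the carton, clear of the walls and the tin. I'll lower it the last few mm slowly.

Request:
play_rows --pt "0 0 0.1" --pt "0 0 0.2" --pt "0 0 0.3" --pt "0 0 0.4" --pt "0 0 0.5" --pt "0 0 0.55" --pt "0 0 0.6" --pt "0 0 0.65" --pt "0 0 0.65" --pt "0 0 0.65" --roll '[0,0,0,0,0,0,0,0,0,0]'

```text
clock: 22.95
tcp_pos: [0.4639, -0.2961, 0.0485]
eef_rot: [-0.0, 0.998, -0.063, 0.002]
contact_force: [-0.6, -1.0, -2.7]
opening: 0.729
```

Request:
play_rows --pt "0 0 0.05" --pt "0 0 0.05" --pt "0 0 0.1" --pt "0 0 0.1" --pt "0 0 0.1" --pt "0 0 0.1" --pt "0 0 0.1" --pt "0 0 0.1" --pt "0 0 0.1" --pt "0 0 0.1" --roll '[0,0,0,0,0,0,0,0,0,0]'

```text
clock: 24.2
tcp_pos: [0.464, -0.2961, 0.0484]
eef_rot: [-0.0, 0.998, -0.063, 0.002]
contact_force: [-1.9, 2.1, 9.3]
opening: 0.725
```

Request:
play_rows --pt "0 0 -0.05" --pt "0 0 -0.05" --pt "0 0 -0.05" --pt "0 0 -0.05" --pt "0 0 -0.05" --pt "0 0 -0.05" --pt "0 0 -0.05" --pt "0 0 -0.05" --pt "0 0 -0.05" --pt "0 0 -0.05" --roll '[0,0,0,0,0,0,0,0,0,0]' --gripper -0.1

```text
clock: 25.45
tcp_pos: [0.464, -0.2961, 0.0489]
eef_rot: [-0.0, 0.998, -0.063, 0.002]
contact_force: [-0.4, 0.5, -3.3]
opening: 0.725
```

Setting -0.1 is narrower than the jar, so it's still held, half a mm up. I'll lower it again, then open fully.

Request:
play_rows --pt "0 0 0.03" --pt "0 0 0.05" --pt "0 0 0.07" --pt "0 0 0.07" --pt "0 0 0.07" --pt "0 0 0.07" --pt "0 0 0.07" --pt "0 0 0.07" --pt "0 0 0.07" --pt "0 0 0.07" --roll '[0,0,0,0,0,0,0,0,0,0]'

```text
clock: 26.7
tcp_pos: [0.4641, -0.2961, 0.0484]
eef_rot: [-0.0, 0.998, -0.063, 0.002]
contact_force: [-1.0, 1.8, 5.1]
opening: 0.721
```

Request:
play_rows --pt "0 0 0" --pt "0 0 0" --pt "0 0 0" --pt "0 0 0" --pt "0 0 0" --pt "0 0 0" --pt "0 0 0" --pt "0 0 0" --pt "0 0 0" --pt "0 0 0" --roll '[0,0,0,0,0,0,0,0,0,0]' --gripper -1

```text
clock: 27.95
tcp_pos: [0.4641, -0.2961, 0.0484]
eef_rot: [-0.0, 0.998, -0.063, 0.002]
contact_force: [0.8, 0.4, -0.7]
opening: 0.997
```

```bash
python3 - <<'E'
from h import *
st()
s=shot('side','s14'); a=s['pixels'][100:220,220:380]; cv2.imwrite('pics/s14c.png',cv2.resize(a,(800,600),interpolation=cv2.INTER_CUBIC))
E
```

```text
t 27.95 p [ 0.4641 -0.2961  0.0484] yaw -7.3 tilt [ 0.004  0.    -1.   ] F [ 0.8  0.4 -0.7] op 0.997
```

View pics/s14c.png

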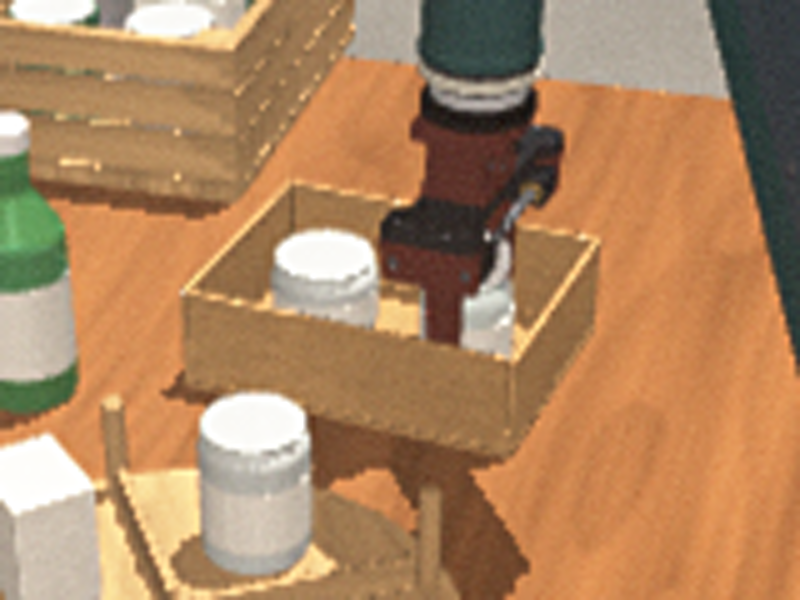

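The jar stands free and the fingers are open. Lifting straight up.

Request:
play_rows --pt "0 0 -0.5" --pt "0 0 -1.5" --pt "0 0 -3" --pt "0 0 -5" --pt "0 0 -7.5" --pt "0 0 -10" --pt "0 0 -13" --pt "0 0 -16" --pt "0 0 -18" --pt "0 0 -20" --roll '[0,0,0,0,0,0,0,0,0,0]'

```text
clock: 29.25
tcp_pos: [0.4632, -0.2961, 0.2505]
eef_rot: [0.0, 0.998, -0.063, 0.003]
contact_force: [0.6, 0.4, 0.2]
opening: 1.001
```

Request:
play_rows --pt "-1 1.5 0" --pt "-3 4 0" --pt "-6 7 0" --pt "-9 10 0" --pt "-12 13 0" --pt "-15 16 0" --pt "-17 18 0" --pt "-18 19 0" --pt "-18 20 0" --pt "-18 20 0" --roll '[0,0,0,0,0,0,0,0,0,0]'

```text
clock: 30.5
tcp_pos: [0.2598, -0.4722, 0.2495]
eef_rot: [0.0, 0.998, -0.063, 0.003]
contact_force: [-0.4, -0.4, -0.4]
opening: 1.001
```

```bash
python3 - <<'E'
from h import *
st()
s=shot('side','s15'); a=s['pixels'][100:290,150:400]; cv2.imwrite('pics/s15c.png',cv2.resize(a,(780,593),interpolation=cv2.INTER_CUBIC))
t=shot('top','t15'); a=t['pixels'][90:300,210:510]; cv2.imwrite('pics/t15c.png',cv2.resize(a,(800,560),interpolation=cv2.INTER_CUBIC))
E
```

```text
t 30.5 p [ 0.2598 -0.4722  0.2495] yaw -7.3 tilt [ 0.006 -0.001 -1.   ] F [-0.4 -0.4 -0.4] op 1.001
```

View pics/s15c.png

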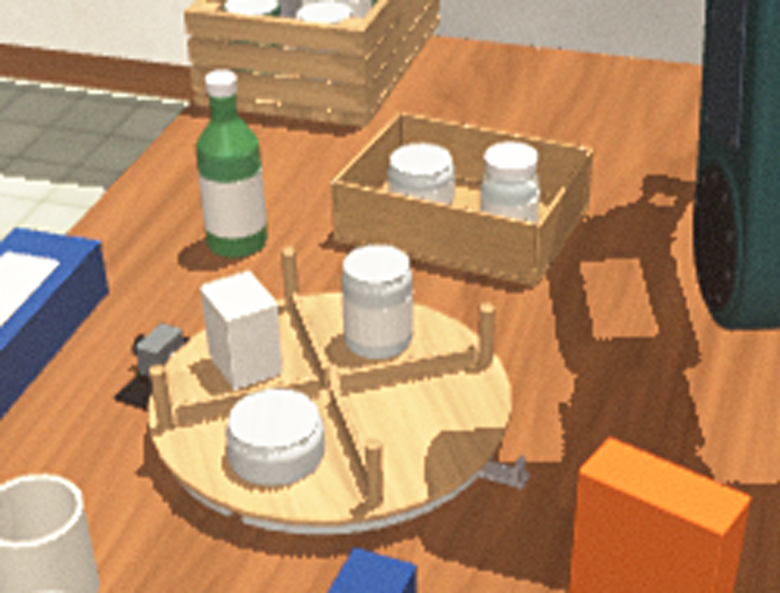

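View pics/t15c.png

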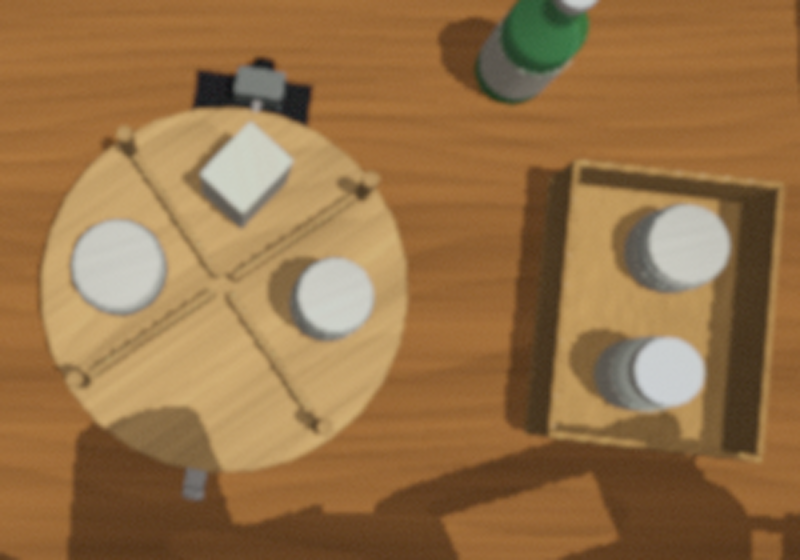

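The jar stands upright in the carton's free half (top crop (668,372)), next to the tin, which hasn't moved. The catch knob is still in (top crop (262,65)), and the other goods stand where they were. Handing in.

```bash
python3 -c "
from plant import env
print(env.job_done())"
```

```text
the job is handed in; nothing more can be done
None
```

The jar now stands upright on the carton floor, in the free space beside the tin, and the turntable is held by its catch. I handed the job in at about 30.5 s, with the arm clear of everything.

- **Turntable:** I pushed the right-hand rim post slowly with the closed fingers, about 37° in all. I used small steps near the slot and stopped as soon as the pin dropped. The knob moved in by about 7–8 mm and the push force fell to zero. The highest push force I read between steps was about 5 N, well under the 16 N limit. The jar then stood about 2° from the tab direction.
- **Jar:** I gripped it at 64 mm width with 25 N, lifted it out, lowered it until it touched the floor, then opened the fingers and backed away.
- **Last checks:** The final pictures show the jar upright, the packed tin where it was, the pin still in, and the other goods standing as before. I did not push on the disc again to test the hold.
- **Slips and disagreements:**
  - My first release command was too narrow to let go, so the jar came up about 0.5 mm while still held. I lowered it back and released it properly.
  - The packed tin stood about 20 mm off the carton's centre line from the start.
  - The two cameras disagreed by about 5 mm on the carton's position, so I used a middle value.

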